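Set up a laser power check line on the optical rail

TASK

Set up the laser power check on the optical rail, every rider astride the rail and fully down on it: the lens rider with its centre 60 mm from the laser's brass nozzle, the iris rider 100 mm beyond the lens (centre to centre). The power head goes at the far end, its saddle within a finger's breadth of the end stop and its black absorber looking at the laser, and the filter rider directly in front of it, with no more than a finger's breadth between their saddles. Keep the optics upright and set them down without dropping them.

Things in the scene. Friction and masses are not known exactly. Their poses are not given: they have to be found in the camera images.
- rail: Fixed, smooth aluminium optical rail, 440 long, foot 56 wide, head 30 wide, flat top 45 mm up; finned laser head (120 mm high) over its -x end, black end stop at +x. Origin: centre of underside; x along the beam, laser to stop. A rider sits astride with its origin 28 mm above this one (1.5 mm play each side; its splayed cheeks slide home from 5 mm off).
- aperture (a point): Opening of the brass nozzle of the laser head, 130 mm from the rail's origin towards -x and 87.5 mm above the bench; its axes are those of the rail (x = beam direction).
- end_stop (a point): Centre of the face of the black end stop that looks at the laser, at the height of the rail's top, 200 mm from the rail's origin towards +x; the stop rises 14 mm over the rail's top; its axes are those of the rail.
- lens_rider: Lens rider, 81 mm high: square black plate 42 wide (y), 12 thick (x), black lens tube 31 in diameter out of its -x face. Grip the plate's sides, 38 to 80 mm above the origin, closing along y. Saddle foot 40 (x) by 61 mm (y), deck underside 17 mm up. Origin: centre of the underside; x along the beam, z up. Either way round is right on the rail.
- iris_rider: Iris rider, 95 mm high: round black disc, diameter 44, 12 thick (x), steel leaves with a small hole, thin lever on top. Disc centre 59.5 mm above the origin: grip across it there, closing along y. Saddle foot 40 (x) by 61 mm (y), deck underside 17 mm up. Origin: centre of the underside; x along the beam, z up. Either way round is right on the rail.
- filter_rider: Filter rider, 85 mm high: square aluminium frame 50 wide (y), 10 thick (x) round a grey glass pane. Grip the frame's sides, 34 to 84 mm above the origin, closing along y. Saddle foot 40 (x) by 61 mm (y), deck underside 17 mm up. Origin: centre of the underside; x along the beam, z up. Either way round is right on the rail.
- head_rider: Power head rider, 98 mm high: light disc, diameter 50, on edge in a black yoke, short black lead on top. Grip the yoke's sides, 61 mm apart outside (y), 16 thick (x), 30 to 73 mm above the origin, closing along y. Saddle foot 40 (x) by 61 mm (y), deck underside 17 mm up. Origin: centre of the underside; x along the beam, z up. The black absorber in the disc's middle looks to -x.
- head_face (a point): Point in front of the absorber of the power head, 18 mm from the rider's origin towards its -x and 59.5 mm above it; on the rail it must lie on the laser's side.

How it is judged:
At the end, for the whole second after the job is handed in: All four riders released, still, down on the rail, within 5 mm of its centre line, 8 deg of its line, 5 deg of upright; lens 60 mm +-12 from the nozzle, iris 100 mm +-12 beyond it; head within 20 mm of the stop, facing the laser; filter in front of it, at most 20 mm between saddles (y of lens_rider in the frame of rail between -0.005 and 0.005 m and z of each of lens_rider, iris_rider, filter_rider, head_rider in the frame of rail below 0.0325 m and angle between each of lens_rider, iris_rider, filter_rider, head_rider's own z axis and vertical below 0.09 rad and angle between the x axis of each of lens_rider, iris_rider, filter_rider, head_rider and the x axis of rail, either way round below 0.14 rad and linear speed of each of lens_rider, iris_rider, filter_rider, head_rider below 0.02 m/s and angular speed of each of lens_rider, iris_rider, filter_rider, head_rider below 0.15 rad/s and y of iris_rider in the frame of rail between -0.005 and 0.005 m and y of filter_rider in the frame of rail between -0.005 and 0.005 m and y of head_rider in the frame of rail between -0.005 and 0.005 m and x of lens_rider in the frame of aperture between 0.048 and 0.072 m and horizontal distance between iris_rider and lens_rider between 0.088 and 0.112 m and x of iris_rider in the frame of aperture above 0.1 m and x of head_rider in the frame of end_stop between -0.042 and -0.016 m and x of head_face in the frame of end_stop below -0.03 m and horizontal distance between filter_rider and head_rider below 0.062 m and x of filter_rider in the frame of end_stop below -0.055 m); the robot touches nothing.
It fails at once if a rider is tipped over (more than 35 degrees) (angle between any of lens_rider, iris_rider, filter_rider, head_rider's own z axis and vertical above 0.6 rad).
It fails at once if a rider is dropped (falls faster than 0.7 m/s, out of the fingers) ((linear speed of lens_rider above 0.7 m/s and contact force between the fingers and lens_rider below 0.05 N) or (linear speed of iris_rider above 0.7 m/s and contact force between the fingers and iris_rider below 0.05 N) or (linear speed of filter_rider above 0.7 m/s and contact force between the fingers and filter_rider below 0.05 N) or (linear speed of head_rider above 0.7 m/s and contact force between the fingers and head_rider below 0.05 N)).
It also fails if it takes over 99 s, if anything falls off the work surface, if the arm or the gripper's body presses on something with over 40 N, if the wrist force passes 120 N, or if a joint passes its speed limit or range.

ROBOT

A 7-joint arm with a two-finger parallel gripper is mounted at the origin on the work surface; the furniture and walls round the work are solid. World frame = base frame: x ahead of the robot, y to its left, z up, the work surface at z = 0. Lengths are in m, angles in rad, forces in N, time in s.
With the tool pointing down it reaches from about 0.425 to 0.925 m from the base axis. Payload 6.8 kg.
Tool frame: the origin (TCP) lies at the very end of the fingers, on their centre line; the grasp point (between the pads) lies 19 mm behind it (bot.grasp_offset is the distance from the TCP to the grasp point, in m); z points along the fingers, y is the line along which they close (so a half turn about z gives the same grasp; the last joint's range is limited). The gripper opens to 88 mm and grips with 3 to 60 N. Pads are 20 mm wide; open, the fingers measure 115 mm over their backs; the gripper's body (75 mm by 178 mm) begins 61 mm behind the grasp point.
Start: joints at [1.022, 0.477, 0.022, 1.555, -0.011, 1.109, -0.083], TCP at [0.288, -0.61, 0.223] pointing down, gripper open.
Joint ranges: [-2.96, 2.96], [-0.34, 2.1], [-1.41, 1.46], [0.24, 2.44], [-1.37, 4.51], [0.17, 1.92], [-2.96, 2.96]. Speed limits (rad/s): [2.39, 2.39, 3.14, 3.14, 3.14, 3.14, 3.14].

INTERFACE

Orientations are given as a unit quaternion [x, y, z, w].
In Python, from cell import status, optics, order, bot gives the robot as it stands.
- The arm moves only by the tool drive_tool, never from a script. Its argument "steps" is one flat list of numbers, 7 for each row, row after row: the shift along the tool's x, y, z in a scale on which 1.0 is 800 mm, then the turn, a rotation vector about the tool's x, y, z in fractions of the full range, 1 being 180 degrees, then the closure, from 0 (fully open) to 1 (shut). A call has exactly 10 rows; each row is the pose to reach, as a shift and turn from the pose commanded when the call began, along the tool's axes at that moment; what a row does not reach only later rows make up. A row lasts 1/8 s, in which the tool goes at most 62.5 mm and 10.7 degrees, less where a joint would pass 70% of its speed; a pose out of reach is approached as far as the arm can. Shift and turn numbers lie between -1 and 1, and a call with a number outside is refused. A call with a gripper value outside its range is refused whole. The fingers move at their own pace and stop on an object; the grip force is fixed at half the most. Time passes only in rows, so rows that repeat a pose let the fingers close, or fill a call up. It gives the time, the measured TCP pose, the force, the opening and the grip force at its end, in the units of the state.
- status.sense(): the state, without advancing time (a new reading comes with each control period).
- optics.get_image(name): name is "scene" or "top"; returns the picture (400x640x3 uint8, blue, green, red); there is no depth.
- optics.camera_model(name): a dict with "K" (3x3 intrinsics, pixels), "T" (4x4, takes a point from camera to world coordinates). Camera axes: x right, y down, z forward; pixel columns grow to the right and rows downward; lengths in m; the calibration is good to about 2 mm. A picture is of the moment at which its call begins. camera_model takes no time and is no camera call.
- order.hand_in(): hands the job in; it is judged then, once.
The state is a dict: "time_s": time; "qpos": joint angles; "joint_vel": joint speeds; "joint_torque": joint torques, N m; "position": TCP position; "ee_rot": TCP orientation; "ft_force": force on the tool from outside, world axes, zero at the start; "ft_torque": the same for the moment, N m; "gripper_width": opening from 0.0 (shut) to 1.0 (fully open); "grasp_force": force on a finger pad.
Only numpy, scipy, OpenCV 4.12 (cv2) and the standard library are available. Lean on these libraries where they do the work, as an engineer would, in place of code of your own. Each camera call takes 0.05 s, during which the arm holds its last target. There are 200 camera calls.

## Working session

There is one attempt and no reset: what is moved stays moved. The work goes in short steps, Python scripts to look and compute and a tool call to move; the robot and the scene stay as the last step left them, time stands still between calls to the robot, and variables do not carry over. Pictures are saved under pics/ and viewed, at most 14 in all, crops included, and the job is handed in when it is done.

Besides the shell and the picture viewer there is one more tool, called after "Call:" as name(argument=value, ...) on one line, values as JSON. drive_tool: Moves the arm, as the interface text tells. Its arguments: {"type":"object","properties":{"steps":{"type":"array","items":{"type":"number"}}},"required":["steps"]}

```bash
mkdir -p pics; python3 - <<'E'
from cell import status, optics, order, bot
import cv2
for n in("scene","top"):
    im=optics.get_image(n); cv2.imwrite(f"pics/{n}0.png",im)
    m=optics.camera_model(n); print(n,m["K"],m["T"])
s=status.sense();print(s["time_s"],s["position"],s["ee_rot"],s["gripper_width"],bot.grasp_offset)
E
```

```text
scene [[429.80896997   0.         319.19313831]
 [  0.         429.80896997 200.12983058]
 [  0.           0.           1.        ]] [[-0.76215237 -0.43633452  0.47826347  0.11034262]
 [-0.64734371  0.5231737  -0.5542882   0.49759994]
 [-0.00835979 -0.73205291 -0.68119648  0.72763501]
 [ 0.          0.          0.          1.        ]]
top [[405.31793471   0.         318.1981226 ]
 [  0.         405.31793471 206.17509601]
 [  0.           0.           1.        ]] [[-0.01203127 -0.99820234  0.05871407  0.48272699]
 [-0.99990322  0.01159998 -0.00768106 -0.0418247 ]
 [ 0.00698617 -0.0588008  -0.99824529  1.06681277]
 [ 0.          0.          0.          1.        ]]
0.1 [ 0.2877568  -0.60999915  0.221802  ] [ 9.75804138e-01  2.18644992e-01 -2.37542795e-04 -7.72139544e-04] 0.9973450738219461 0.0187
```

View pics/scene0.png

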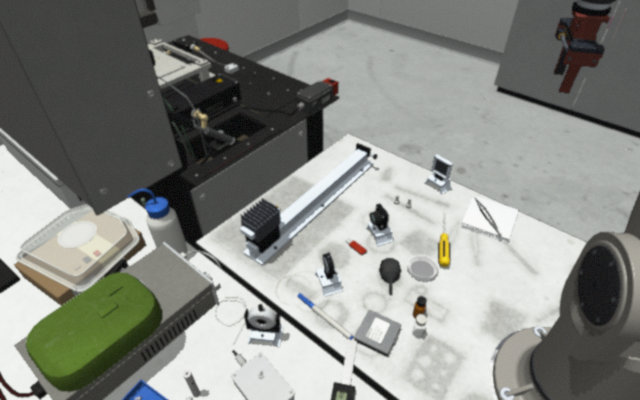

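View pics/top0.png

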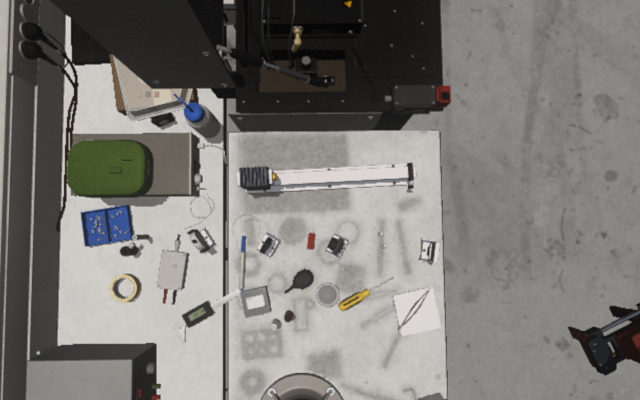

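```bash
python3 - <<'E'
import cv2,numpy as np
t=cv2.imread("pics/top0.png");s=cv2.imread("pics/scene0.png")
def c(im,x0,y0,w,h,k=4): return cv2.resize(im[y0:y0+h,x0:x0+w],None,fx=k,fy=k,interpolation=cv2.INTER_CUBIC)
# tiles 65x50 x6
a=[c(t,x-32,y-25,64,50,6) for x,y in((201,240),(269,244),(337,245),(425,250))]
cv2.imwrite("pics/a.png",np.vstack([np.hstack(a[:2]),np.hstack(a[2:])]))
cv2.imwrite("pics/b.png",c(t,230,150,195,50,4))
b=[c(s,x-32,y-25,64,50,6) for x,y in((263,323),(328,270),(380,224),(440,172))]
cv2.imwrite("pics/c.png",np.vstack([np.hstack(b[:2]),np.hstack(b[2:])]))
E
```

```text
(no output)
```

View pics/a.png

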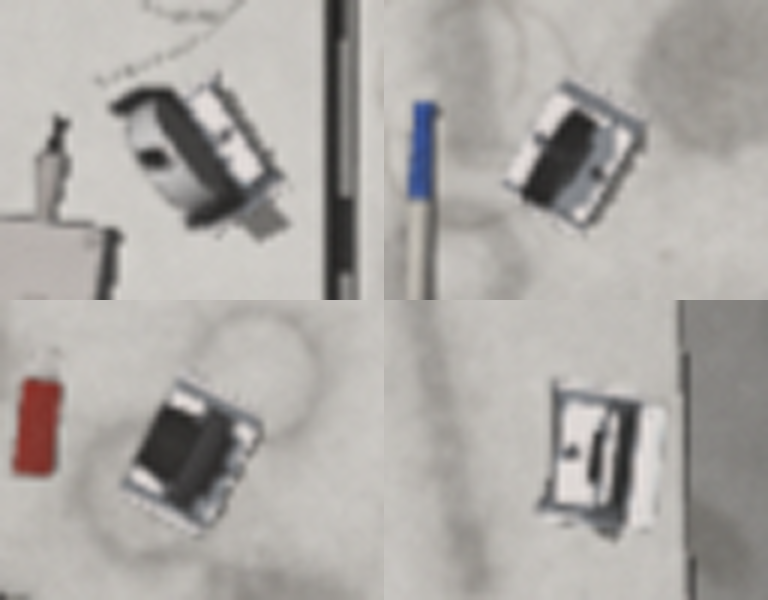

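View pics/b.png

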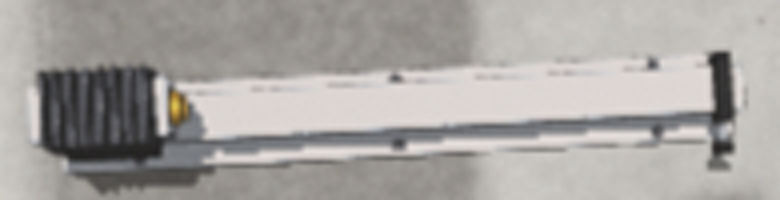

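View pics/c.png

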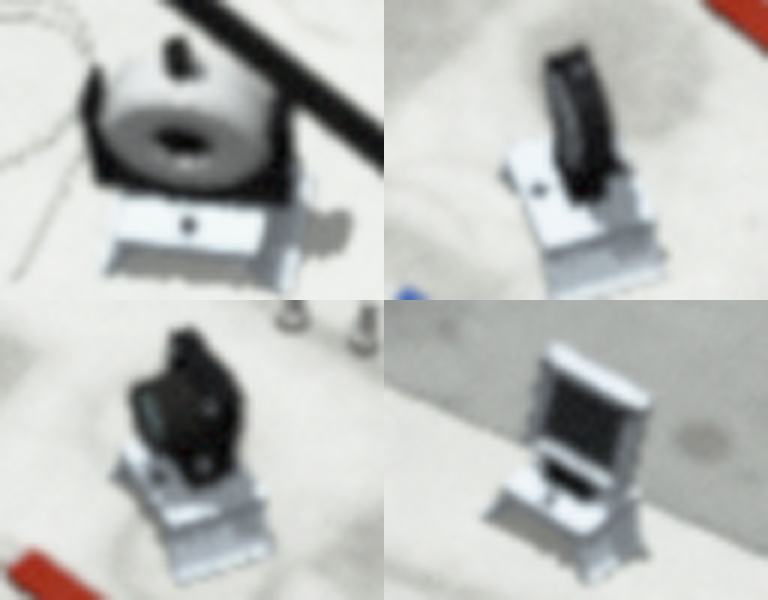

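The top view shows, from left to right, the head at (201,240), iris at (269,244), lens at (337,245) and filter at (425,250). The rail runs from (240,178) to (412,175), with the laser on the left (+y). The absorber's black spot is visible in the scene view at (263,323), so it currently faces -x/+y.

```bash
cat >h.py <<'E'
import numpy as np,cv2
from cell import optics
def ray(n,u,v,z):
    m=optics.camera_model(n);K,T=np.array(m["K"]),np.array(m["T"])
    d=T[:3,:3]@np.linalg.solve(K,[u,v,1.]);o=T[:3,3]
    return (o+d*(z-o[2])/d[2])[:2]
def proj(n,p):
    m=optics.camera_model(n);K,T=np.array(m["K"]),np.array(m["T"])
    q=K@(T[:3,:3].T@(np.array(p)-T[:3,3]));return q[:2]/q[2]
E
python3 - <<'E'
from h import *
t=cv2.imread("pics/top0.png");g=cv2.cvtColor(t,6)
print("rail cols, rows 160-194")
for c in(285,305,325,345,365,385,400):print(c,g[160:195,c])
print("rows along rail");
for r in (172,174,178):print(r,g[r,265:290],g[r,400:420])
h=cv2.cvtColor(t,cv2.COLOR_BGR2HSV)
m=cv2.inRange(h,(10,120,80),(35,255,255))[165:190,265:285];ys,xs=np.nonzero(m);print("brass",xs+265,ys+165)
E
```

```text
rail cols, rows 160-194
285 [147 145 143 143 145 154 154 154 153 160 192 214 208 202 213 214 215 215
 214 215 214 215 215 213 180 106 122 154 203 216 190 122 144 151 152]
305 [156 153 152 149 145 147 153 157 171 199 214 212 208 214 216 215 215 214
 214 214 216 214 198 140 106 122 140 186 214 185 119 155 157 152 148]
325 [145 143 145 147 144 147 149 170 203 216 213 211 214 214 214 215 215 214
 215 216 216 203 152 109 120 127 167 216 187 115 145 150 149 150 151]
345 [146 148 150 145 142 144 169 206 215 215 215 216 215 216 215 216 215 215
 216 216 198 131 107 122 166 217 217 186 108 141 148 147 146 141 143]
365 [191 192 191 192 190 200 215 216 214 216 216 215 215 216 215 215 215 218
 217 194 121 113 127 165 215 217 186 140 196 198 195 194 194 192 193]
385 [193 194 192 190 200 216 212 205 217 215 216 216 216 216 216 215 217 218
 190 106 111 126 166 216 217 201 175 196 195 195 194 193 194 190 191]
400 [194 194 194 200 211 216 214 213 216 216 216 215 216 216 216 216 216 197
 128 106 124 165 216 218 187 138 187 190 190 192 194 193 192 191 193]
rows along rail
172 [ 93  85  62 135 215 214 180  89 120 173 195 201 204 207 199 199 202 205
 207 205 208 210 211 213 214] [216 215 216 216 215 216 217 195 104  49  55  55  73 156 216 201 172 195
 198 197]
174 [ 96  92  53 106 187 215 182 105 142 124  86 147 204 215 214 212 213 214
 215 213 213 215 213 213 214] [216 217 216 216 216 216 217 198 119  50  52  52  64 145 217 204 177 195
 197 196]
178 [ 88  76  48  92 175 217 185 106 142 129  86 107  98 123 156 198 216 215
 215 214 214 214 214 215 216] [128 123 113 105 108 107 104  89  55  42  48  51  50  97 170 192 194 196
 196 195]
brass [273 273 274 275 272 273 274 275 272 273 274 275 276 273 274 275 276 273
 274 275 276 273 274 275 273 274] [173 174 174 174 175 175 175 175 176 176 176 176 176 177 177 177 177 178
 178 178 178 179 179 179 180 180]
```

```bash
python3 - <<'E'
from h import *
a,b=ray("top",305,182.6,.045),ray("top",400,177.5,.045)
d=(b-a)/np.linalg.norm(b-a); n=np.array([-d[1],d[0]])  # left of beam
print("dir deg",np.degrees(np.arctan2(d[1],d[0])),a,b,n)
print("center lat from edge", (a@n)+15e-3*np.sign(n[0]))
for c,v0,v1 in((305,168.3,189.3),(345,166.2,187.3)):
  for z in(0,.008): print("foot mid",z,(ray("top",c,v0,z)+ray("top",c,v1,z))@n/2,"w",(ray("top",c,v0,z)-ray("top",c,v1,z))@n)
print("stop",ray("top",407.7,172,.059)@d, ray("top",407.7,172,.057)@d,"nozzle",ray("top",276.6,176,.0875)@d, ray("top",275,176.5,.0875)@n)
E
```

```text
dir deg -87.55273654714019 [ 0.60304368 -0.01697031] [ 0.61335788 -0.25830133] [0.99908795 0.04269982]
center lat from edge 0.6167690408939945
foot mid 0 0.6172473830189529 w 0.055819299375158025
foot mid 0.008 0.6162219241709884 w 0.05540071196430768
foot mid 0 0.6169989793934747 w 0.056140049180439924
foot mid 0.008 0.6159753833175549 w 0.05571905647550612
stop 0.30144504011533374 0.30191942611350947 nozzle -0.024503343093306425 0.6155252783765885
```

```bash
python3 - <<'E'
from h import *
t=cv2.imread("pics/top0.png");g=cv2.cvtColor(t,6)
out=[]
for nm,(x,y) in dict(head=(201,240),iris=(269,244),lens=(337,245),filt=(429,250)).items():
    x0,y0=x-22,y-22
    p=g[y0:y0+44,x0:x0+44]; P=cv2.resize(p,None,fx=8,fy=8,interpolation=cv2.INTER_CUBIC)
    bg=np.median(p)
    r=[]
    for lab,m in(("white",P>bg+9),("dark",P<95)):
        k,l,s,_=cv2.connectedComponentsWithStats(m.astype(np.uint8))
        for i in range(1,k):
            if s[i,4]<400:continue
            (cx,cy),wh,a=cv2.minAreaRect(np.argwhere(l==i)[:,::-1].astype(np.float32))
            print(nm,bg,lab,"c",round(x0+(cx+.5)/8-.5,2),round(y0+(cy+.5)/8-.5,2),"wh",np.round(np.array(wh)/8,1),"ang",round(a,1),"area",s[i,4]/64)
    V=cv2.cvtColor(P,8); 
    for i in range(0,44,5):
        cv2.line(V,(i*8+4,0),(i*8+4,6 if i%10 else 14),(0,0,255),1);cv2.line(V,(0,i*8+4),(6 if i%10 else 14,i*8+4),(0,0,255),1)
    out.append(V)
cv2.imwrite("pics/d.png",cv2.resize(np.vstack([np.hstack(out[:2]),np.hstack(out[2:])]),(600,600)))
E
```

```text
head 198.0 white c 203.49 233.18 wh [5.7 3.2] ang 59.0 area 15.1875
head 198.0 white c 208.67 240.94 wh [6.5 3.2] ang 56.8 area 15.578125
head 198.0 dark c 201.39 238.65 wh [26.4 16.7] ang 56.7 area 157.125
head 198.0 dark c 194.06 240.94 wh [2.8 4.5] ang 90.0 area 10.484375
head 198.0 dark c 186.84 257.24 wh [2.2 8.7] ang 6.7 area 15.703125
iris 178.0 white c 262.62 235.59 wh [10.3 27.7] ang 10.3 area 123.234375
iris 178.0 white c 271.62 225.69 wh [7.4 8.2] ang 0.0 area 38.984375
iris 178.0 white c 257.04 224.89 wh [5.5 2.6] ang 72.3 area 10.65625
iris 178.0 white c 273.9 231.26 wh [2.7 5.8] ang 28.8 area 9.40625
iris 178.0 white c 275.25 256.0 wh [30.4 18.9] ang -0.0 area 358.140625
iris 178.0 white c 253.25 249.0 wh [2.1 4.1] ang 90.0 area 7.234375
iris 178.0 white c 249.38 262.69 wh [5.5 5.6] ang 90.0 area 26.3125
iris 178.0 dark c 265.65 245.15 wh [ 7.7 17.3] ang 33.1 area 103.3125
lens 178.0 white c 325.31 230.44 wh [15.8 21.5] ang 90.0 area 260.96875
lens 178.0 white c 347.57 230.42 wh [13.9 14.1] ang 21.0 area 132.03125
lens 178.0 white c 335.71 236.61 wh [5.1 1.9] ang 21.8 area 8.359375
lens 178.0 white c 352.25 251.62 wh [19.1 12.4] ang 90.0 area 102.203125
lens 178.0 dark c 335.78 244.94 wh [14.9 17.8] ang 29.7 area 190.5625
filt 187.0 white c 417.62 239.12 wh [3.9 2.6] ang 90.0 area 6.90625
filt 187.0 white c 425.01 245.44 wh [5.5 7.8] ang 23.3 area 30.421875
filt 187.0 white c 436.56 253.25 wh [ 4.2 21.8] ang 7.7 area 67.234375
filt 187.0 white c 424.31 254.44 wh [7.  5.2] ang 90.0 area 29.59375
filt 187.0 dark c 442.88 242.06 wh [16.5  0.9] ang 90.0 area 10.0625
filt 187.0 dark c 431.25 251.52 wh [ 5.4 19.9] ang 10.2 area 56.859375
filt 187.0 dark c 427.93 250.59 wh [1.7 8.5] ang 6.5 area 11.9375
```

View pics/d.png

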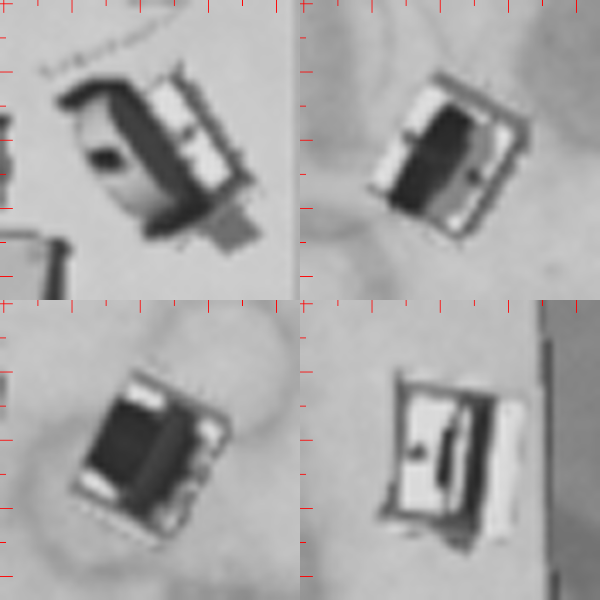

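```bash
cat >>h.py <<'E'
def ang(n,u,v,z,a): # image direction a deg below right -> world yaw
    p=ray(n,u,v,z);q=ray(n,u+10*np.cos(np.radians(a)),v+10*np.sin(np.radians(a)),z);return np.degrees(np.arctan2(*(q-p)[::-1]))
E
python3 - <<'E'
from h import *
P={}
def scr(nm,u,v,z,a,off=0):
    y=ang("top",u,v,z,a);p=ray("top",u,v,z)+off*np.array([np.cos(np.radians(y)),np.sin(np.radians(y))]);P[nm]=(p,y);print(nm,p.round(4),round(y,1))
scr("iris",267.1,244.5,.022,32.5)
scr("lens",336.6,245.4,.015,30)
scr("filt",436.56,253.25,.085,8)
scr("head",206.4,237.0,.022,-33.3,-.014)
H=dict(iris=(.0815,.022,.006),lens=(.081,.021,.006),filt=(.085,.025,.005),head=(.073,.0305,.008))
ims={n:cv2.imread(f"pics/{n}0.png") for n in("top","scene")}
tiles=[]
for nm,(p,y) in P.items():
    h,w,t=H[nm];y=np.radians(y);ex=np.array([np.cos(y),np.sin(y),0]);ey=np.array([-ex[1],ex[0],0]);o=np.append(p,0)
    for n in ims:
        c=np.round(proj(n,o+[0,0,.04])).astype(int);x0,y0=c-21
        V=cv2.resize(ims[n][y0:y0+42,x0:x0+42],None,fx=7,fy=7,interpolation=cv2.INTER_CUBIC)
        for pts,col in(([(-t,-w,h),(t,-w,h),(t,w,h),(-t,w,h)],(0,0,255)),([(-.02,-.0305,0),(.02,-.0305,0),(.02,.0305,0),(-.02,.0305,0)],(0,200,0))):
            q=np.array([(proj(n,o+ex*a+ey*b+[0,0,z])-[x0,y0]+.5)*7 for a,b,z in pts]).astype(np.int32)
            cv2.polylines(V,[q],True,col,1)
        tiles.append(V)
a=[cv2.resize(t,(200,200)) for t in tiles]
cv2.imwrite("pics/e.png",np.vstack([np.hstack(tiles[i][:, :] for i in()) if 0 else np.hstack(a[:4]),np.hstack(a[4:])]))
E
```

```text
iris [0.4472 0.0824] -123.0
lens [ 0.4424 -0.0963] -120.6
filt [ 0.4233 -0.3338] -98.7
head [0.4607 0.2497] -57.1
```

View pics/e.png

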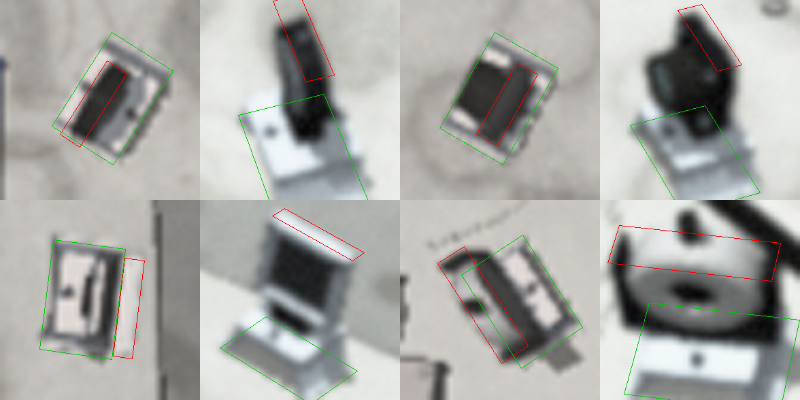

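```bash
cat >>h.py <<'E'
from cell import status
from scipy.spatial.transform import Rotation as Ro
D=np.array([.0427,-.99909]);N=np.array([.99909,.0427])
def rail(s,lat=.6166): return s*D+lat*N
def go(*tg):
    "targets (x,y,z,yaw of tool y deg) -> tool shift mm & z turn from now"
    s=status.sense();R=Ro.from_quat(s["ee_rot"]);p=s["position"]
    print("t",round(s["time_s"],2),"pos",np.round(p,4),"yaw y",round(np.degrees(np.arctan2(*R.as_matrix()[1::-1,1])),1),"w",round(s["gripper_width"],3),"F",round(s["grasp_force"],1),np.round(s["ft_force"],1))
    for x,y,z,a in tg:
        T=Ro.from_matrix(np.array([[-np.sin(r:=np.radians(a)),np.cos(r),0],[np.cos(r),np.sin(r),0],[0,0,-1]]).T if 0 else np.column_stack([[-np.sin(np.radians(a)),np.cos(np.radians(a)),0],[np.cos(np.radians(a)),np.sin(np.radians(a)),0],[0,0,-1]]))
        print("shift",np.round(R.inv().apply(np.array([x,y,z])-p)*1000,1),"turn",np.round(np.degrees((R.inv()*T).as_rotvec()),1))
E
python3 -c "
from h import *
go((.4233,-.3338,.16,-8.7),(.4233,-.3338,.041,-8.7))
for s in(.033,.133,.2225,.2735):print(s,rail(s))"
```

```text
t 0.1 pos [ 0.2878 -0.61    0.2218] yaw y -64.7 w 0.997 F 0.0 [-0.3  0.8 -1.2]
shift [ 240.4 -191.9   62.1] turn [ -0.1  -0.  -56. ]
shift [ 240.5 -191.7  181.1] turn [ -0.1  -0.  -56. ]
0.033 [ 0.61744799 -0.00664115]
0.133 [ 0.62171799 -0.10655015]
0.2225 [ 0.62553964 -0.19596871]
0.2735 [ 0.62771734 -0.2469223 ]
```

The manual's scale: shifts go in shares of 800 mm and turns go in shares of 180 degrees. Converting my numbers, 240 mm / 800 = 0.3, 200 mm / 800 = 0.25, -56 degrees / 180 = -0.3111.

Call:
drive_tool(steps=[0.05,-0.04,0,0,0,-0.05,0,0.1,-0.08,0,0,0,-0.1,0,0.15,-0.12,0.0188,0,0,-0.1556,0,0.2,-0.16,0.0375,0,0,-0.2111,0,0.25,-0.2,0.0563,0,0,-0.2611,0,0.3,-0.24,0.0775,0,0,-0.3111,0,0.3,-0.24,0.0775,0,0,-0.3111,0,0.3,-0.24,0.0775,0,0,-0.3111,0,0.3,-0.24,0.0775,0,0,-0.3111,0,0.3,-0.24,0.0775,0,0,-0.3111,0])

```text
time_s: 1.35
position: [0.4227, -0.3357, 0.1609]
ee_rot: [0.76, 0.65, -0.0, 0.0]
ft_force: [-0.0, 0.4, -0.9]
gripper_width: 1.004
grasp_force: 0.0
```

```bash
python3 -c "
from h import *
from cell import optics
go((.4233,-.3338,.041,-8.7))
cv2.imwrite('pics/f.png',optics.get_image('top')[200:300,340:500].repeat(4,0).repeat(4,1))"
```

```text
t 1.35 pos [ 0.4227 -0.3357  0.1609] yaw y -8.9 w 1.004 F 0.0 [-0.   0.4 -0.9]
shift [  2.    0.3 119.9] turn [ 0.   0.  -0.2]
```

View pics/f.png

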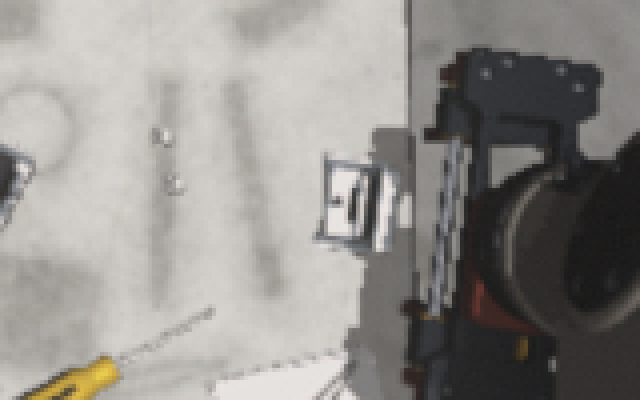

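The gripper straddles the filter, and parallax accounts for the apparent offset. Next I descend and close.

Call:
drive_tool(steps=[0.0025,0,0.0375,0,0,0,0,0.0025,0,0.075,0,0,0,0,0.0025,0,0.1125,0,0,0,0,0.0025,0,0.15,0,0,0,0,0.0025,0,0.15,0,0,0,0,0.0025,0,0.15,0,0,0,0.6,0.0025,0,0.15,0,0,0,0.6,0.0025,0,0.15,0,0,0,0.6,0.0025,0,0.15,0,0,0,0.6,0.0025,0,0.15,0,0,0,0.6])

```text
time_s: 2.65
position: [0.4241, -0.3328, 0.0412]
ee_rot: [0.759, 0.651, 0.0, 0.001]
ft_force: [0.5, -0.1, 3.3]
gripper_width: 0.57
grasp_force: 30.0
```

```bash
python3 -c "
from h import *
x,y=rail(.2225)
go((.4233,-.3338,.19,-8.7),(x,y,.19,2.45),(x,y,.1,2.45),(x,y,.069,2.45))"
```

```text
t 2.65 pos [ 0.4241 -0.3328  0.0412] yaw y -8.7 w 0.57 F 30.0 [ 0.5 -0.1  3.3]
shift [  -1.2   -0.4 -148.8] turn [ 0.1  0.  -0. ]
shift [ 165.7  178.5 -148.7] turn [  0.1   0.  -11.2]
shift [165.8 178.4 -58.7] turn [  0.1   0.  -11.2]
shift [165.8 178.4 -27.7] turn [  0.1   0.  -11.2]
```

In the tool's units: 178 mm / 800 = 0.2225, -149 mm / 800 = -0.1863, -11 degrees / 180 = -0.0611.

Call:
drive_tool(steps=[0,0,-0.0375,0,0,0,0.6,0,0,-0.0938,0,0,0,0.6,0,0,-0.15,0,0,0,0.6,0.0125,0.0138,-0.1863,0,0,-0.0056,0.6,0.0563,0.0613,-0.1863,0,0,-0.0167,0.6,0.1038,0.1113,-0.1863,0,0,-0.0333,0.6,0.1513,0.1625,-0.1863,0,0,-0.05,0.6,0.19,0.205,-0.1863,0,0,-0.0611,0.6,0.2075,0.2225,-0.1863,0,0,-0.0611,0.6,0.2075,0.2225,-0.1863,0,0,-0.0611,0.6])

```text
time_s: 3.9
position: [0.6245, -0.1944, 0.1888]
ee_rot: [0.693, 0.721, -0.0, -0.001]
ft_force: [-1.0, 0.4, -3.0]
gripper_width: 0.568
grasp_force: 30.0
```

```bash
python3 -c "
from h import *
x,y=rail(.2225)
go((x,y,.1,2.45),(x,y,.069,2.45))
t=optics.get_image('top');s=optics.get_image('scene')
print(proj('scene',(x,y,.2)))
cv2.imwrite('pics/g.png',np.hstack([cv2.resize(t[130:230,340:440],None,fx=4,fy=4),cv2.resize(s[80:180,320:420],None,fx=4,fy=4)]))"
```

```text
t 3.9 pos [ 0.6245 -0.1944  0.1888] yaw y 2.3 w 0.568 F 30.0 [-1.   0.4 -3. ]
shift [-1.7  1.1 88.8] turn [-0.1 -0.  -0.1]
shift [ -1.7   1.1 119.8] turn [-0.1 -0.  -0.1]
[345.55199796 112.71558255]
```

View pics/g.png

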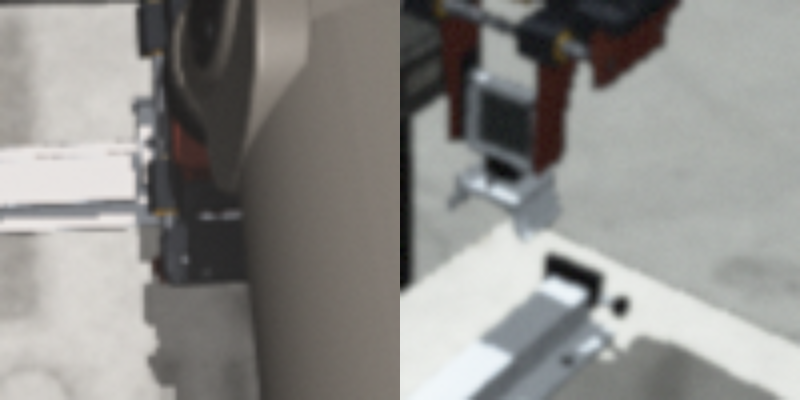

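In the tool's units: 119 mm / 800 = 0.1488, 116 mm / 800 = 0.145.

Call:
drive_tool(steps=[-0.0025,0.0013,0.0375,0,0,0,0.6,-0.0025,0.0013,0.075,0,0,0,0.6,-0.0025,0.0013,0.0938,0,0,0,0.6,-0.0025,0.0013,0.1075,0,0,0,0.6,-0.0025,0.0013,0.1188,0,0,0,0.6,-0.0025,0.0013,0.1288,0,0,0,0.6,-0.0025,0.0013,0.1375,0,0,0,0.6,-0.0025,0.0013,0.145,0,0,0,0.6,-0.0025,0.0013,0.1488,0,0,0,0.6,-0.0025,0.0013,0.1488,0,0,0,0.6])

```text
time_s: 5.25
position: [0.6257, -0.1974, 0.0705]
ee_rot: [0.693, 0.721, -0.0, -0.0]
ft_force: [-0.5, -0.8, -1.7]
gripper_width: 0.571
grasp_force: 30.0
```

```bash
python3 -c "
from h import *
go((.4607,.2497,.2,32.9))
s=optics.get_image('scene')
cv2.imwrite('pics/h.png',cv2.resize(s[100:190,310:410],None,fx=6,fy=6))"
```

```text
t 5.25 pos [ 0.6257 -0.1974  0.0705] yaw y 2.3 w 0.571 F 30.0 [-0.5 -0.8 -1.7]
shift [ 453.3 -147.2 -129.4] turn [ -0.   -0.  -30.6]
```

View pics/h.png

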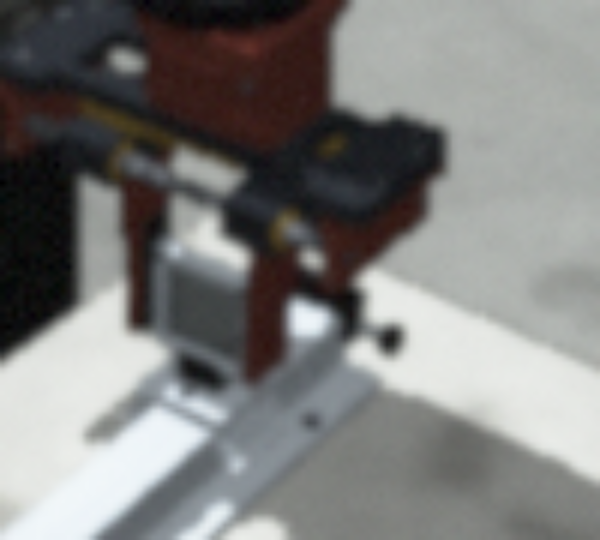

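The filter sits astride the rail, about 1 mm above fully seated. I lower it the rest of the way, release and rise.

In the tool's units: -130 mm / 800 = -0.1625, -80 mm / 800 = -0.1.

Call:
drive_tool(steps=[0,0,0.0013,0,0,0,0.6,0,0,0.0038,0,0,0,0.6,0,0,0.0038,0,0,0,0.6,0,0,0.0025,0,0,0,0.3,0,0,0.0025,0,0,0,0,0,0,0.0025,0,0,0,0,0,0,0.0025,0,0,0,0,0,0,-0.0375,0,0,0,0,0,0,-0.1,0,0,0,0,0,0,-0.1625,0,0,0,0])

```text
time_s: 6.55
position: [0.6254, -0.1974, 0.2017]
ee_rot: [0.693, 0.721, -0.0, -0.0]
ft_force: [-0.3, -0.2, 0.9]
gripper_width: 0.997
grasp_force: 0.0
```

```bash
python3 -c "
from h import *
go((.5,.05,.2,20),(.4607,.2497,.2,32.9),(.4607,.2497,.036,32.9))"
```

```text
t 6.55 pos [ 0.6254 -0.1974  0.2017] yaw y 2.3 w 0.997 F 0.0 [-0.3 -0.2  0.9]
shift [ 252.1 -115.6    1.9] turn [ -0.   -0.  -17.7]
shift [ 453.2 -147.     2. ] turn [ -0.   -0.  -30.6]
shift [ 453.1 -146.8  166. ] turn [ -0.   -0.  -30.6]
```

In the tool's units: 453 mm / 800 = 0.5663, -147 mm / 800 = -0.1838, -30.5 degrees / 180 = -0.1694.

Call:
drive_tool(steps=[0.05,-0.025,0,0,0,-0.0167,0,0.1125,-0.05,0,0,0,-0.0389,0,0.175,-0.075,0,0,0,-0.0611,0,0.24,-0.1063,0,0,0,-0.0833,0,0.3063,-0.135,0,0,0,-0.1056,0,0.375,-0.15,0,0,0,-0.1278,0,0.4438,-0.1625,0,0,0,-0.15,0,0.5125,-0.175,0,0,0,-0.1667,0,0.5663,-0.1838,0,0,0,-0.1694,0,0.5663,-0.1838,0,0,0,-0.1694,0])

```text
time_s: 7.8
position: [0.4595, 0.2535, 0.201]
ee_rot: [0.476, 0.879, 0.001, -0.001]
ft_force: [0.3, -1.1, -0.3]
gripper_width: 1.002
grasp_force: 0.0
```

```bash
python3 -c "
from h import *
go((.4607,.2497,.036,32.9))"
```

```text
t 7.8 pos [0.4595 0.2535 0.201 ] yaw y 33.1 w 1.002 F 0.0 [ 0.3 -1.1 -0.3]
shift [ -4.2  -1.3 165. ] turn [ 0.1 -0.1  0.2]
```

In the tool's units: 164 mm / 800 = 0.205, 150 mm / 800 = 0.1875.

Call:
drive_tool(steps=[0,0,0,0,0,0,0,0,0,0.025,0,0,0,0,0,0,0.0625,0,0,0,0,0,0,0.0938,0,0,0,0,0,0,0.1188,0,0,0,0,0,0,0.1438,0,0,0,0,0,0,0.1688,0,0,0,0,0,0,0.1875,0,0,0,0,0,0,0.205,0,0,0,0,0,0,0.205,0,0,0,0])

```text
time_s: 9.05
position: [0.4604, 0.2492, 0.0357]
ee_rot: [0.479, 0.878, -0.001, -0.0]
ft_force: [0.3, 0.0, -0.0]
gripper_width: 1.003
grasp_force: 0.0
```

```bash
python3 -c "
from h import *
go((.4607,.2497,.036,32.9))
t=optics.get_image('top');s=optics.get_image('scene')
cv2.imwrite('pics/i.png',np.hstack([cv2.resize(t[200:280,160:240],None,fx=5,fy=5),cv2.resize(s[275:355,225:305],None,fx=5,fy=5)]))"
```

```text
t 9.05 pos [0.4604 0.2492 0.0357] yaw y 32.8 w 1.003 F 0.0 [ 0.3  0.  -0. ]
shift [ 0.3  0.5 -0.3] turn [-0.1 -0.  -0.1]
```

View pics/i.png

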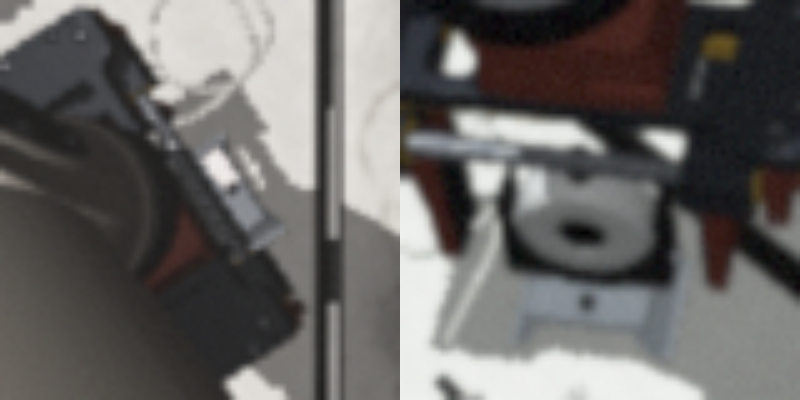

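The fingers straddle the yoke, so I close and lift.

In the tool's units: -150 mm / 800 = -0.1875, -105 mm / 800 = -0.1313.

Call:
drive_tool(steps=[0,0,0,0,0,0,0.5,0,0,0,0,0,0,0.5,0,0,0,0,0,0,0.5,0,0,0,0,0,0,0.5,0,0,-0.0063,0,0,0,0.5,0,0,-0.025,0,0,0,0.5,0,0,-0.075,0,0,0,0.5,0,0,-0.1313,0,0,0,0.5,0,0,-0.1875,0,0,0,0.5,0,0,-0.1875,0,0,0,0.5])

```text
time_s: 10.4
position: [0.4629, 0.2511, 0.1907]
ee_rot: [0.479, 0.878, 0.003, 0.002]
ft_force: [1.3, -0.5, -3.9]
gripper_width: 0.696
grasp_force: 30.0
```

```bash
python3 -c "
from h import *
x,y=rail(.2735)
go((.5,0,.186,15),(x,y,.186,2.45))"
```

```text
t 10.4 pos [0.4629 0.2511 0.1907] yaw y 32.8 w 0.696 F 30.0 [ 1.3 -0.5 -3.9]
shift [-231.2 -104.7    4. ] turn [ 0.4 -0.  17.8]
shift [-508.  -130.9    4.1] turn [ 0.4 -0.1 30.3]
```

In the tool's units: -495 mm / 800 = -0.6188, -231 mm / 800 = -0.2888, 30.3 degrees / 180 = 0.1683.

Call:
drive_tool(steps=[-0.0313,-0.015,0,0,0,0.0056,0.5,-0.0813,-0.0375,0,0,0,0.0222,0.5,-0.15,-0.0688,0,0,0,0.0444,0.5,-0.2188,-0.1,0,0,0,0.0667,0.5,-0.2888,-0.125,0,0,0,0.0889,0.5,-0.3625,-0.14,0,0,0,0.1111,0.5,-0.4375,-0.15,0,0,0,0.1333,0.5,-0.5125,-0.1563,0,0,0,0.15,0.5,-0.5813,-0.16,0,0,0,0.1667,0.5,-0.6188,-0.1613,0,0,0,0.1683,0.5])

```text
time_s: 11.65
position: [0.6197, -0.2402, 0.1844]
ee_rot: [0.693, 0.721, -0.001, -0.001]
ft_force: [-0.8, 1.6, -4.2]
gripper_width: 0.695
grasp_force: 30.0
```

Call:
drive_tool(steps=[-0.0075,0.0038,0,0,0,0,0.5,-0.0138,0.0075,0,0,0,0,0.5,-0.0138,0.0075,0,0,0,0,0.5,-0.0138,0.0075,0,0,0,0,0.5,-0.0138,0.0075,0,0,0,0,0.5,-0.0138,0.0075,0,0,0,0,0.5,-0.0138,0.0075,0,0,0,0,0.5,-0.0138,0.0075,0,0,0,0,0.5,-0.0138,0.0075,0,0,0,0,0.5,-0.0138,0.0075,0,0,0,0,0.5])

```text
time_s: 12.9
position: [0.6268, -0.2474, 0.1866]
ee_rot: [0.692, 0.722, 0.0, 0.0]
ft_force: [-0.2, -0.5, -3.3]
gripper_width: 0.695
grasp_force: 30.0
```

```bash
python3 -c "
from h import *
x,y=rail(.2735)
go((x,y,.065,2.45))
t=optics.get_image('top');s=optics.get_image('scene')
cv2.imwrite('pics/j.png',np.hstack([cv2.resize(t[130:230,340:440],None,fx=4,fy=4),cv2.resize(s[80:180,310:410],None,fx=4,fy=4)]))"
```

```text
t 12.9 pos [ 0.6268 -0.2474  0.1866] yaw y 2.5 w 0.695 F 30.0 [-0.2 -0.5 -3.3]
shift [  0.4   0.9 121.6] turn [ 0. -0.  0.]
```

View pics/j.png

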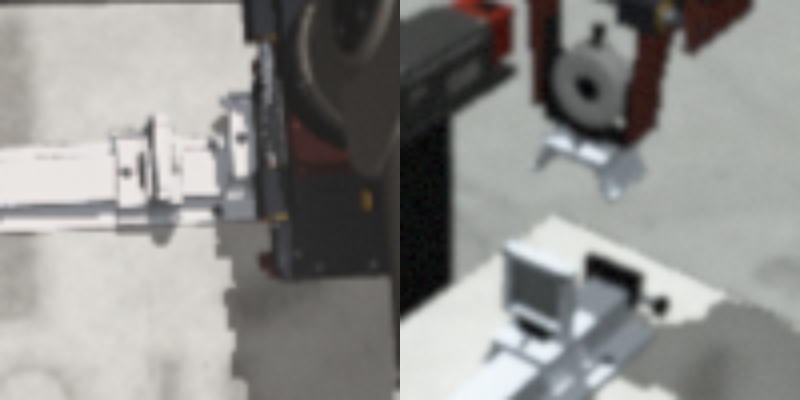

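```bash
python3 -c "
from h import *
for u,v,z in((126,173,.05),(241,138,.173)):
  p=ray('top',u/4+340-.4,v/4+130-.4,z);print('s centre',p@D+.014,'lat',p@N)
print('tcp s',np.array([.6268,-.2474])@D)"
```

```text
s centre 0.22490976914063396 lat 0.6169111585639249
s centre 0.2721289686935728 lat 0.6165361358006413
tcp s 0.27393922600000004
```

In the tool's units: 122 mm / 800 = 0.1525, 120 mm / 800 = 0.15.

Call:
drive_tool(steps=[-0.0025,0,0.025,0,0,0,0.5,-0.0025,0,0.0625,0,0,0,0.5,-0.0025,0,0.0938,0,0,0,0.5,-0.0025,0,0.11,0,0,0,0.5,-0.0025,0,0.1213,0,0,0,0.5,-0.0025,0,0.1313,0,0,0,0.5,-0.0025,0,0.14,0,0,0,0.5,-0.0025,0,0.1463,0,0,0,0.5,-0.0025,0,0.15,0,0,0,0.5,-0.0025,0,0.1525,0,0,0,0.5])

```text
time_s: 14.25
position: [0.6271, -0.2494, 0.0649]
ee_rot: [0.692, 0.722, 0.0, 0.0]
ft_force: [-2.5, 0.7, 5.5]
gripper_width: 0.694
grasp_force: 30.0
```

In the tool's units: -120 mm / 800 = -0.15, -75 mm / 800 = -0.0938.

Call:
drive_tool(steps=[0,0,0.0013,0,0,0,0.5,0,0,0.0025,0,0,0,0.5,0,0,0.0025,0,0,0,0.5,0,0,0.0013,0,0,0,0.2,0,0,0.0013,0,0,0,0,0,0,0.0013,0,0,0,0,0,0,0.0013,0,0,0,0,0,0,-0.0375,0,0,0,0,0,0,-0.0938,0,0,0,0,0,0,-0.15,0,0,0,0])

```text
time_s: 15.5
position: [0.6267, -0.2493, 0.1856]
ee_rot: [0.692, 0.722, -0.0, -0.0]
ft_force: [-0.3, -0.8, -0.7]
gripper_width: 1.004
grasp_force: 0.0
```

```bash
python3 -c "
from h import *
go((.4424,-.0963,.19,-30.6),(.4424,-.0963,.041,-30.6))"
```

```text
t 15.5 pos [ 0.6267 -0.2493  0.1856] yaw y 2.5 w 1.004 F 0.0 [-0.3 -0.8 -0.7]
shift [ 160.7 -177.5   -4.2] turn [-0.  -0.  33.1]
shift [ 160.7 -177.4  144.8] turn [-0.  -0.  33.1]
```

In the tool's units: -178 mm / 800 = -0.2225, -144 mm / 800 = -0.18, 33 degrees / 180 = 0.1833.

Call:
drive_tool(steps=[0.0313,-0.035,0,0,0,0.0278,0,0.075,-0.0825,0,0,0,0.0667,0,0.1188,-0.1313,0,0,0,0.1056,0,0.1625,-0.18,0,0,0,0.15,0,0.1875,-0.2088,0,0,0,0.1833,0,0.2013,-0.2225,0,0,0,0.1833,0,0.2013,-0.2225,0,0,0,0.1833,0,0.2013,-0.2225,0.025,0,0,0.1833,0,0.2013,-0.2225,0.0563,0,0,0.1833,0,0.2013,-0.2225,0.0875,0,0,0.1833,0])

```text
time_s: 16.75
position: [0.4438, -0.0972, 0.1139]
ee_rot: [0.868, 0.496, 0.001, 0.0]
ft_force: [0.3, 0.2, -0.0]
gripper_width: 0.997
grasp_force: 0.0
```

```bash
python3 -c "
from h import *
go((.4424,-.0963,.041,-30.6))"
```

```text
t 16.75 pos [ 0.4438 -0.0972  0.1139] yaw y -30.5 w 0.997 F 0.0 [ 0.3  0.2 -0. ]
shift [ 0.  -1.7 72.9] turn [ 0.1 -0.   0.1]
```

Call:
drive_tool(steps=[0,-0.0013,0.0313,0,0,0,0,0,-0.0013,0.0625,0,0,0,0,0,-0.0013,0.085,0,0,0,0,0,-0.0013,0.0925,0,0,0,0,0,-0.0013,0.0925,0,0,0,0,0,-0.0013,0.0925,0,0,0,0.7,0,-0.0013,0.0925,0,0,0,0.7,0,-0.0013,0.0925,0,0,0,0.7,0,-0.0013,0.0925,0,0,0,0.7,0,-0.0013,0.0925,0,0,0,0.7])

```text
time_s: 18.0
position: [0.4416, -0.0958, 0.0408]
ee_rot: [0.868, 0.496, 0.0, 0.0]
ft_force: [2.4, -0.1, -1.8]
gripper_width: 0.477
grasp_force: 30.0
```

```bash
python3 -c "
from h import *
x,y=rail(.033)
go((x,y,.19,2.45))"
```

```text
t 18.0 pos [ 0.4416 -0.0958  0.0408] yaw y -30.5 w 0.477 F 30.0 [ 2.4 -0.1 -1.8]
shift [ 166.2  106.3 -149.1] turn [  0.   0. -33.]
```

In the tool's units: 166 mm / 800 = 0.2075, -149 mm / 800 = -0.1863, -33 degrees / 180 = -0.1833.

Call:
drive_tool(steps=[0,0,-0.0125,0,0,0,0.7,0,0,-0.0563,0,0,0,0.7,0,0,-0.1125,0,0,0,0.7,0.0063,0.0038,-0.1625,0,0,-0.0056,0.7,0.0438,0.0275,-0.1863,0,0,-0.0389,0.7,0.0938,0.06,-0.1863,0,0,-0.0833,0.7,0.1438,0.0925,-0.1863,0,0,-0.1278,0.7,0.185,0.1188,-0.1863,0,0,-0.1722,0.7,0.2075,0.1325,-0.1863,0,0,-0.1833,0.7,0.2075,0.1325,-0.1863,0,0,-0.1833,0.7])

```text
time_s: 19.25
position: [0.6171, -0.0053, 0.1893]
ee_rot: [0.691, 0.723, 0.0, -0.001]
ft_force: [-0.3, -0.6, -2.9]
gripper_width: 0.478
grasp_force: 30.0
```

```bash
python3 -c "
from h import *
x,y=rail(.033)
t=optics.get_image('top');s=optics.get_image('scene')
go((x,y,.0688,2.45))
cv2.imwrite('pics/k.png',np.hstack([cv2.resize(t[130:230,240:340],None,fx=4,fy=4),cv2.resize(s[130:230,235:335],None,fx=4,fy=4)]))"
```

```text
t 19.35 pos [ 0.6158 -0.0071  0.1893] yaw y 2.4 w 0.48 F 30.0 [-0.1 -0.8 -3. ]
shift [  0.4   1.9 120.5] turn [-0.1  0.  -0. ]
```

View pics/k.png

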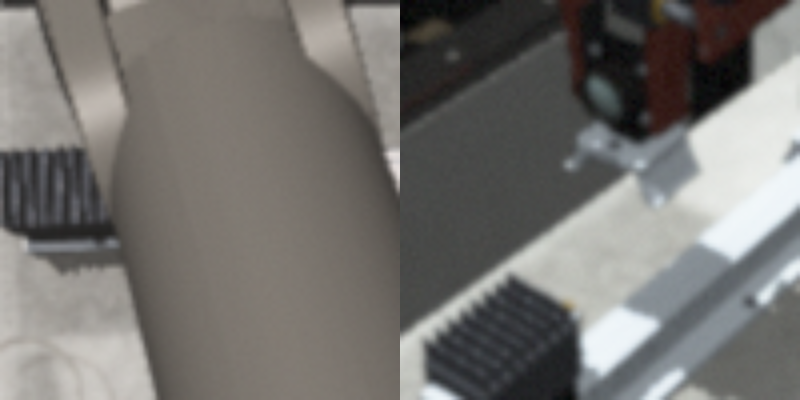

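In the tool's units: 120 mm / 800 = 0.15, 118 mm / 800 = 0.1475.

Call:
drive_tool(steps=[0,0.0019,0.025,0,0,0,0.7,0,0.0019,0.0625,0,0,0,0.7,0,0.0019,0.0913,0,0,0,0.7,0,0.0019,0.1075,0,0,0,0.7,0,0.0019,0.1188,0,0,0,0.7,0,0.0019,0.1288,0,0,0,0.7,0,0.0019,0.1375,0,0,0,0.7,0,0.0019,0.1438,0,0,0,0.7,0,0.0019,0.1475,0,0,0,0.7,0,0.0019,0.15,0,0,0,0.7])

```text
time_s: 20.6
position: [0.6176, -0.0066, 0.0696]
ee_rot: [0.692, 0.722, -0.001, -0.001]
ft_force: [-3.8, -0.3, 1.3]
gripper_width: 0.481
grasp_force: 30.0
```

In the tool's units: -120 mm / 800 = -0.15, -75 mm / 800 = -0.0938.

Call:
drive_tool(steps=[0,0,0.0013,0,0,0,0.7,0,0,0.0025,0,0,0,0.7,0,0,0.0025,0,0,0,0.7,0,0,0.0013,0,0,0,0.3,0,0,0.0013,0,0,0,0,0,0,0.0013,0,0,0,0,0,0,0.0013,0,0,0,0,0,0,-0.0375,0,0,0,0,0,0,-0.0938,0,0,0,0,0,0,-0.15,0,0,0,0])

```text
time_s: 21.85
position: [0.6183, -0.0064, 0.1907]
ee_rot: [0.692, 0.722, -0.0, -0.0]
ft_force: [1.4, -1.2, 0.3]
gripper_width: 0.996
grasp_force: 0.0
```

```bash
python3 -c "
from h import *
go((.4472,.0824,.19,-33),(.4472,.0824,.041,-33))"
```

```text
t 21.85 pos [ 0.6183 -0.0064  0.1907] yaw y 2.5 w 0.996 F 0.0 [ 1.4 -1.2  0.3]
shift [  96.1 -167.1    0.8] turn [-0.  -0.  35.5]
shift [  96.1 -167.1  149.8] turn [-0.  -0.  35.5]
```

In the tool's units: -167 mm / 800 = -0.2088, -160 mm / 800 = -0.2, 35.5 degrees / 180 = 0.1972.

Call:
drive_tool(steps=[0.0188,-0.035,0,0,0,0.0278,0,0.0463,-0.0813,0,0,0,0.0722,0,0.075,-0.1313,0,0,0,0.1167,0,0.1,-0.175,0,0,0,0.1611,0,0.115,-0.2,0,0,0,0.1944,0,0.12,-0.2088,0,0,0,0.1972,0,0.12,-0.2088,0,0,0,0.1972,0,0.12,-0.2088,0.025,0,0,0.1972,0,0.12,-0.2088,0.05,0,0,0.1972,0,0.12,-0.2088,0.0813,0,0,0.1972,0])

```text
time_s: 23.1
position: [0.4491, 0.0817, 0.1242]
ee_rot: [0.879, 0.477, 0.001, 0.0]
ft_force: [0.5, -0.3, -0.3]
gripper_width: 1.0
grasp_force: 0.0
```

```bash
python3 -c "
from h import *
go((.4472,.0824,.0405,-33))"
```

```text
t 23.1 pos [0.4491 0.0817 0.1242] yaw y -33.0 w 1.0 F 0.0 [ 0.5 -0.3 -0.3]
shift [-0.6 -2.1 83.7] turn [ 0.1 -0.1 -0. ]
```

In the tool's units: 85 mm / 800 = 0.1063, 84 mm / 800 = 0.105.

Call:
drive_tool(steps=[0,0,0.0313,0,0,0,0,0,0,0.0625,0,0,0,0,0,0,0.09,0,0,0,0,0,0,0.105,0,0,0,0,0,0,0.1063,0,0,0,0,0,0,0.1063,0,0,0,0.7,0,0,0.1063,0,0,0,0.7,0,0,0.1063,0,0,0,0.7,0,0,0.1063,0,0,0,0.7,0,0,0.1063,0,0,0,0.7])

```text
time_s: 24.35
position: [0.4473, 0.0824, 0.0398]
ee_rot: [0.879, 0.477, -0.0, -0.0]
ft_force: [-1.5, 1.3, 2.9]
gripper_width: 0.486
grasp_force: 30.0
```

```bash
python3 -c "
from h import *
x,y=rail(.133)
go((x,y,.19,2.45))
t=optics.get_image('top');g=cv2.cvtColor(t,6)
"
```

```text
t 24.35 pos [0.4473 0.0824 0.0398] yaw y -33.0 w 0.486 F 30.0 [-1.5  1.3  2.9]
shift [ -63.4  249.2 -150.2] turn [ -0.   -0.  -35.5]
```

In the tool's units: 245 mm / 800 = 0.3063, -150 mm / 800 = -0.1875, -35.5 degrees / 180 = -0.1972.

Call:
drive_tool(steps=[0,0,-0.0063,0,0,0,0.7,0,0,-0.0375,0,0,0,0.7,0,0,-0.0938,0,0,0,0.7,0,0,-0.15,0,0,0,0.7,-0.0063,0.025,-0.1875,0,0,-0.0167,0.7,-0.0213,0.085,-0.1875,0,0,-0.0556,0.7,-0.0388,0.15,-0.1875,0,0,-0.1,0.7,-0.055,0.215,-0.1875,0,0,-0.1444,0.7,-0.07,0.2775,-0.1875,0,0,-0.1833,0.7,-0.0788,0.3063,-0.1875,0,0,-0.1972,0.7])

```text
time_s: 25.65
position: [0.6194, -0.1075, 0.1891]
ee_rot: [0.692, 0.722, -0.0, -0.0]
ft_force: [-0.5, 0.0, -1.5]
gripper_width: 0.489
grasp_force: 30.0
```

In the tool's units: 75 mm / 800 = 0.0938, 65 mm / 800 = 0.0813.

Call:
drive_tool(steps=[0,0.005,0,0,0,0,0.7,0,0.005,0,0,0,0,0.7,0,0.005,0,0,0,0,0.7,0,0.005,0.0125,0,0,0,0.7,0,0.005,0.0375,0,0,0,0.7,0,0.005,0.0625,0,0,0,0.7,0,0.005,0.0813,0,0,0,0.7,0,0.005,0.0938,0,0,0,0.7,0,0.005,0.0938,0,0,0,0.7,0,0.005,0.0938,0,0,0,0.7])

```text
time_s: 26.9
position: [0.623, -0.1039, 0.1152]
ee_rot: [0.692, 0.722, 0.0, 0.0]
ft_force: [-0.5, 0.6, -1.5]
gripper_width: 0.488
grasp_force: 30.0
```

```bash
python3 -c "
from h import *
x,y=rail(.133)
go((x,y,.0678,2.45))
print(optics.get_image('scene').shape)
s=optics.get_image('scene');cv2.imwrite('pics/l.png',s);g=cv2.cvtColor(s,6)
print(proj('scene',(x,y,.075)),proj('scene',(x,y,.135)))
"
```

```text
t 26.9 pos [ 0.623  -0.1039  0.1152] yaw y 2.5 w 0.488 F 30.0 [-0.5  0.6 -1.5]
shift [-2.6 -1.5 47.4] turn [0.1 0.  0. ]
(400, 640, 3)
[322.04842351 174.34056973] [321.94784214 154.06624482]
```

In the tool's units: 47 mm / 800 = 0.0588, 46 mm / 800 = 0.0575.

Call:
drive_tool(steps=[-0.0025,-0.0013,0.01,0,0,0,0.7,-0.0025,-0.0013,0.02,0,0,0,0.7,-0.0025,-0.0013,0.03,0,0,0,0.7,-0.0025,-0.0013,0.0388,0,0,0,0.7,-0.0025,-0.0013,0.0463,0,0,0,0.7,-0.0025,-0.0013,0.0513,0,0,0,0.7,-0.0025,-0.0013,0.055,0,0,0,0.7,-0.0025,-0.0013,0.0575,0,0,0,0.7,-0.0025,-0.0013,0.0588,0,0,0,0.7,-0.0025,-0.0013,0.0588,0,0,0,0.7])

```text
time_s: 28.25
position: [0.6217, -0.106, 0.0678]
ee_rot: [0.692, 0.722, 0.0, 0.0]
ft_force: [-0.7, -1.2, -2.5]
gripper_width: 0.492
grasp_force: 30.0
```

In the tool's units: -120 mm / 800 = -0.15, -75 mm / 800 = -0.0938.

Call:
drive_tool(steps=[0,0,0.0013,0,0,0,0.7,0,0,0.0025,0,0,0,0.7,0,0,0.0025,0,0,0,0.7,0,0,0.0013,0,0,0,0.3,0,0,0.0013,0,0,0,0,0,0,0.0013,0,0,0,0,0,0,0.0013,0,0,0,0,0,0,-0.0375,0,0,0,0,0,0,-0.0938,0,0,0,0,0,0,-0.15,0,0,0,0])

```text
time_s: 29.5
position: [0.6213, -0.106, 0.1886]
ee_rot: [0.692, 0.722, -0.0, -0.0]
ft_force: [-0.1, -0.3, -0.4]
gripper_width: 0.998
grasp_force: 0.0
```

In the tool's units: 300 mm / 800 = 0.375, 260 mm / 800 = 0.325.

Call:
drive_tool(steps=[0,0,-0.0125,0,0,0,0,0,-0.0375,-0.025,0,0,0,0,0,-0.0875,-0.025,0,0,0,0,0.025,-0.1375,-0.025,0,0,0,0,0.075,-0.1875,-0.025,0,0,0,0,0.1375,-0.2125,-0.025,0,0,0,0,0.2,-0.225,-0.025,0,0,0,0,0.2625,-0.225,-0.025,0,0,0,0,0.325,-0.225,-0.025,0,0,0,0,0.375,-0.225,-0.025,0,0,0,0])

```text
time_s: 30.75
position: [0.428, 0.1877, 0.2069]
ee_rot: [0.691, 0.722, -0.0, -0.0]
ft_force: [0.5, 0.2, 0.1]
gripper_width: 0.999
grasp_force: 0.0
```

```bash
python3 -c "
from h import *
go()
t=optics.get_image('top');s=optics.get_image('scene')
cv2.imwrite('pics/top9.png',t)
cv2.imwrite('pics/m.png',np.vstack([cv2.resize(t[145:205,235:425],None,fx=4,fy=4,interpolation=2),cv2.resize(s[130:265,235:425][:85],None,fx=4,fy=4,interpolation=2)]))"
```

```text
t 30.75 pos [0.428  0.1877 0.2069] yaw y 2.5 w 0.999 F 0.0 [0.5 0.2 0.1]
```

View pics/m.png

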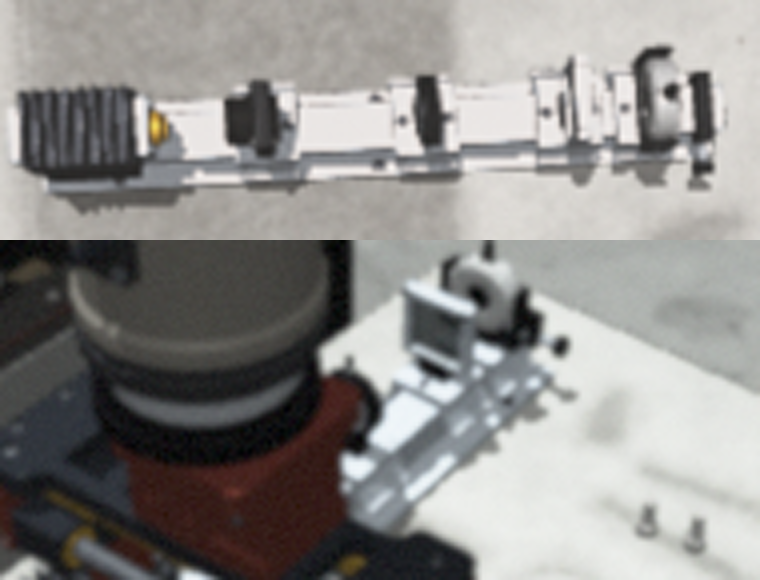

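```bash
python3 -c "
from h import *
f=lambda u,v,z:ray('top',u/4+235-.4,v/4+145-.4,z)
for n,u,v,z,o in(('iris',403,120,.05,.014),('filt',545,112,.05,.014),('head',628,107,.05,.014),('lens plate',264,118,.109,0),('lens deck R',298,120,.05,-.02),('iris disc top',429,108,.11,0)):
  p=f(u,v,z);print(n,p@D+o,p@N)
"
```

```text
iris 0.13439340187633628 0.6173263282982415
filt 0.22431784064022708 0.6175800352270792
head 0.2769685232439039 0.6179343331004805
lens plate 0.034566833627527334 0.6150246987944069
lens deck R 0.03420550339367606 0.6208896545175187
iris disc top 0.13281971768240397 0.6155882306739417
```

The final picture shows all four riders astride the rail, with the laser end at left (150,125) and the stop at right (703,105). The positions check out: lens about 60 mm from the nozzle, iris 100 mm beyond it, head 24 mm before the stop, and filter 53 mm before the head, centre to centre.

```bash
python3 -c "
from cell import order
print(order.hand_in())"
```

```text
the job is handed in; nothing more can be done
None
```

The job is handed in at about 31 s (no verdict was returned). By the camera, all four riders are seated on the rail: the lens is about 60 mm from the nozzle, the iris 100 mm beyond it, and the power head about 24 mm (centre) from the stop, facing the laser. The filter is directly in front of the head, with about 13 mm between their saddles.

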